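# Roll the cart wheel onto the oiling mat

### The arm

A 6-joint arm with a two-finger parallel gripper is mounted at the origin on the work surface. World frame = base frame: x ahead of the robot, y to its left, z up, the work surface at z = 0. Lengths are in mm, angles in rad, forces in N, time in s.
With the tool pointing down it reaches from about 350 to 975 mm from the base axis. Payload 7.1 kg.
Tool frame: the origin (TCP) lies on the front face of the gripper's body, between the roots of the fingers; the fingertips stand 80 mm ahead of it and the grasp point (between the pads) lies 61 mm ahead of it (env.tips_ahead is the distance from the TCP to the fingertips, in mm); z points along the fingers, y is the line along which they close (so a half turn about z gives the same grasp; the last joint's range is limited). The gripper opens to 88 mm and grips with 3 to 60 N. Pads are 20 mm wide; open, the fingers measure 115 mm over their backs; the gripper's body (75 mm by 178 mm) begins 61 mm behind the grasp point.
Start: joints at [-1.134, 0.423, 1.63, -0, 1.089, -0.019], TCP at [275.127, -561.169, 302.675] pointing down, gripper open.
Joint ranges: [-3, 3], [-0.9, 2.11], [0.09, 2.58], [-1.31, 4.45], [0.11, 2.69], [-2.54, 2.54]. Speed limits (rad/s): [2.39, 2.39, 3.01, 3.14, 3.14, 3.14].

### API

Orientations are given as a unit quaternion [x, y, z, w].
In Python, from station import env, set_gripper, viewer, workorder gives the robot as it stands. Calls block until the motion is done:
- env.reach(position, orientation): joint-space move of the TCP to a pose.
- env.move_l(position, rot=None, rate=150, f_stop=None): straight line of the TCP; rot=None keeps the orientation; rate is the mean speed in mm/s. With f_stop (N) it stops when the force on the tool has changed by that much, and returns True; else False.
- env.move_joints(angles): joint-space move.
- set_gripper(opening): finger opening in mm; the grip force is fixed at half the most; returns when the fingers have stopped.
- env.hold(seconds).
- env.ik(position, orientation): joint angles nearest the present ones, or None.
- env.read_state(): the state.
- viewer.camera(name): name is "scene" or "top" or "wrist"; returns the picture (420x560x3 uint8, blue, green, red); there is no depth.
- viewer.camera_params(name): a dict with "fx", "fy", "cx", "cy" (pixels), "pose" (4x4, takes a point from camera to world coordinates); the wrist camera has in their place "tool_from_camera" (4x4, takes a point from camera to tool coordinates, whose origin is the TCP and whose axes are the flange's). Camera axes: x right, y up, looking along -z (the intrinsics and any distortion apply to the point x, -y, -z); pixel columns grow to the right and rows downward; lengths in mm; the calibration is good to about 2 mm. A picture is of the moment at which its call begins: read the wrist's pose just before it. camera_params takes no time and is no camera call.
A pose or a line that the arm cannot do raises env.IKError and nothing moves.
- workorder.sign_off(): hands the job in; it is judged then, once.
The state is a dict: "time_s": time; "qpos": joint angles; "dq": joint speeds; "tau": joint torques, N m; "tool_pos": TCP position; "orientation": TCP orientation; "force": force on the tool from outside, world axes, zero at the start; "wrist_torque": the same for the moment, N m; "width": finger opening in mm; "grip_force": force on a finger pad.
Only numpy, scipy, OpenCV 4.12 (cv2) and the standard library are available. Lean on these libraries where they do the work, as an engineer would, in place of code of your own. Each camera call takes 0.05 s, during which the arm holds its last target. There are 200 camera calls.

### The job

The laundry cart's wheels are to be oiled: roll the blue wheel along the counter on its tread to the middle of the round green mat, and leave it standing there on its tread, let go. Roll it rather than lifting or skidding it, do not let it fall over, and leave the orange wheel where it is.

Things in the scene. Friction and masses are not known exactly. Their poses are not given: they have to be found in the camera images.
- blue_wheel: Laundry-cart wheel, dark rubber tread, blue shoulders and spokes, standing on its tread: diameter 80 mm, tread 28 mm wide, about 0.25 kg. Origin at its centre, 40 mm above the counter. Its y axis is the axle; it rolls level and square to that. At the start its z axis points up; x and z turn as it rolls. It stands still when let go at rest.
- blue_axle (a point): Middle of the blue wheel's steel axle (the wheel's centre), y along it. The axle is 16 mm across, sticks out 10 mm beyond each side of the tread (48 mm end to end) and turns freely in the wheel: pinched by its two ends from above, it lets the wheel roll while held.
- orange_wheel: The same wheel with orange shoulders and spokes, standing on its tread on the other side of the mat; stays where it is. Origin at its centre, y along the axle.
- mat: Round green mat, flat and fixed on the counter, 130 mm across, 1 mm thick, not felt when rolled onto, with a white ring 44 mm across at its middle. Origin at its centre. Its y axis is the line the wheels stand on, one 150 to 200 mm to either side (which is where varies), each aimed at the mat within about 6 degrees and 10 mm.

How it is judged (in metres and radians):
On the way:
1. the blue wheel has rolled well over a quarter turn on its tread (angle between blue_wheel's own z axis and vertical above 1.9 rad and height (world z) of blue_wheel below 0.05 m), for 0.05 s.
At the end, for the whole second after the job is handed in: The blue wheel stands on its tread (axle level within about 10 degrees) on the counter, at rest and released, its centre within 20 mm of the middle of the green mat seen from above; the orange wheel is within 20 mm of where it started (horizontal distance between blue_wheel and mat below 0.02 m and angle between blue_wheel's own y axis and vertical between 1.4 and 1.74 rad and height (world z) of blue_wheel between 0.036 and 0.044 m and linear speed of blue_wheel below 0.02 m/s and distance of orange_wheel from where it was at the start of the episode below 0.02 m); the robot touches nothing.
It fails at once if the blue wheel is lifted more than 15 mm off the counter (height (world z) of blue_wheel above 0.055 m).
It fails at once if the blue wheel falls over (leans more than about 35 degrees) (angle between blue_wheel's own y axis and vertical below 0.96 rad or angle between blue_wheel's own y axis and vertical above 2.18 rad).
It fails at once if the orange wheel is moved more than 30 mm (distance of orange_wheel from where it was at the start of the episode above 0.03 m).
It also fails if it takes over 37 s, if anything falls off the work surface, if the arm or the gripper's body presses on something with over 40 N, if the wrist force passes 120 N, or if a joint passes its speed limit or range.

## Working session

There is one attempt and no reset: what is moved stays moved. The work goes in short steps, each a Python script; the robot and the scene stay as the last script left them, time stands still between calls to the robot, and variables do not carry over. Pictures are saved under pics/ and viewed, at most 10 in all, crops included, and the job is handed in when it is done.

```bash
ls; mkdir -p pics; python3 - <<'E'
from station import env, viewer
import cv2
for n in ("scene","top"):
    cv2.imwrite(f"pics/{n}0.png",viewer.camera(n)); p=viewer.camera_params(n); print(n,p)
print(viewer.camera_params("wrist")); s=env.read_state(); print(s["time_s"],s["orientation"],s["width"])
E
```

```text
pics
scene {'fx': 529.9787681484079, 'fy': 529.9787681484079, 'cx': 278.93243044627314, 'cy': 215.8718719504566, 'pose': array([[-3.91837190e-01, -5.65880253e-01,  7.25426189e-01,
         1.32573606e+03],
       [ 9.19920399e-01, -2.53396571e-01,  2.99226733e-01,
         3.45211705e+02],
       [ 1.44940096e-02,  7.84582512e-01,  6.19854988e-01,
         7.01597547e+02],
       [ 0.00000000e+00,  0.00000000e+00,  0.00000000e+00,
         1.00000000e+00]])}
top {'fx': 411.21241486395786, 'fy': 411.21241486395786, 'cx': 277.25558304272164, 'cy': 211.83558563565649, 'pose': array([[-7.17550810e-03,  9.97126774e-01, -7.54102645e-02,
         4.88631399e+02],
       [-9.99970899e-01, -7.35045231e-03, -2.04260674e-03,
         3.16272168e+01],
       [-2.59103742e-03,  7.53934132e-02,  9.97150500e-01,
         7.33187068e+02],
       [ 0.00000000e+00,  0.00000000e+00,  0.00000000e+00,
         1.00000000e+00]])}
{'fx': 296.5904139030851, 'fy': 296.5904139030851, 'cx': 275.8162617531025, 'cy': 213.93161737201038, 'tool_from_camera': array([[-1.77731356e-03,  9.60946645e-01,  2.76728002e-01,
         7.52239331e+01],
       [ 9.99998030e-01,  1.46317535e-03,  1.34166624e-03,
         4.36445909e-01],
       [ 8.84368084e-04,  2.76729841e-01, -9.60947352e-01,
        -8.19952107e+01],
       [ 0.00000000e+00,  0.00000000e+00,  0.00000000e+00,
         1.00000000e+00]])}
0.1 [ 9.74141801e-01  2.25936441e-01 -1.61640260e-04 -6.71034057e-04] 87.66586642284003
```

View pics/scene0.png

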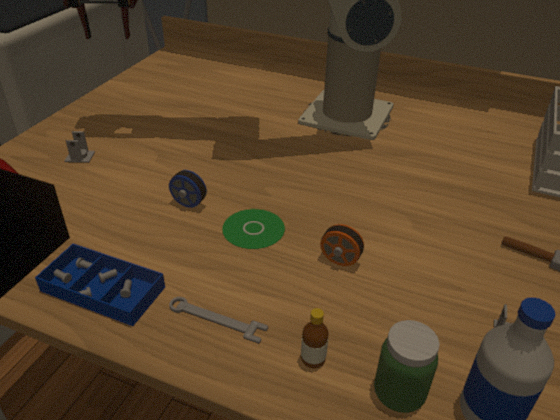

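View pics/top0.png

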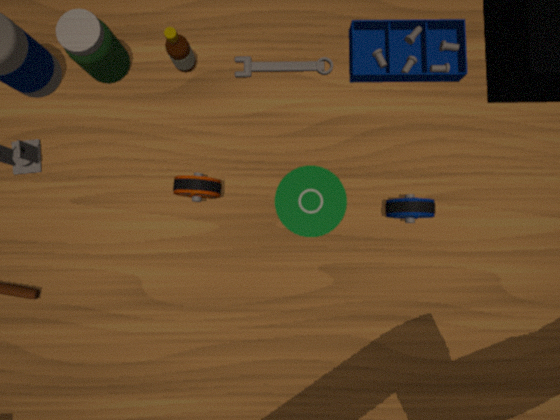

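The scene view shows the blue wheel at (187,189), the mat's ring at (253,228) and the orange wheel at (341,244). In the top view they are at (410,208), (311,201) and (198,187), so the wheel has to roll about +y with its axle roughly along world x.

```bash
cat > h.py <<'E'
import numpy as np, cv2
from scipy.spatial.transform import Rotation as R
from station import env, viewer, set_gripper, workorder
def quat(yaw):   # tool down, tool x at yaw, tool y at yaw-90deg
    return R.from_matrix(np.array([[np.cos(yaw),np.sin(yaw),0],[np.sin(yaw),-np.cos(yaw),0],[0,0,-1]])).as_quat()
def wpose(s,p):
    T=np.eye(4); T[:3,:3]=R.from_quat(s["orientation"]).as_matrix(); T[:3,3]=s["tool_pos"]; return T@p["tool_from_camera"]
def ray(px,p,T):
    d=np.array([(px[0]-p["cx"])/p["fx"],-(px[1]-p["cy"])/p["fy"],-1.]); d=T[:3,:3]@d
    return T[:3,3],d/np.linalg.norm(d)
def plane(r,z): return r[0]+r[1]*(z-r[0][2])/r[1][2]
def tri(r1,r2):
    t=np.linalg.lstsq(np.c_[r1[1],-r2[1]],r2[0]-r1[0],rcond=None)[0]
    a,b=r1[0]+t[0]*r1[1],r2[0]+t[1]*r2[1]; return (a+b)/2,np.linalg.norm(a-b)
def hsv(im,lo,hi): return cv2.inRange(cv2.cvtColor(im,cv2.COLOR_BGR2HSV),np.array(lo),np.array(hi))
def near(mask,c,r):
    m=np.zeros_like(mask); cv2.circle(m,tuple(int(v) for v in c),r,255,-1); return mask&m
def hull(mask):
    return cv2.convexHull(cv2.findNonZero(mask))
def cen(mask):
    m=cv2.moments(hull(mask)); return m["m10"]/m["m00"],m["m01"]/m["m00"]
GREEN=([50,120,40],[75,255,255])
E
python3 - <<'E'
from h import *
r={}
for n,cb,cm,co in (("scene",(187,189),(253,228),(341,244)),("top",(410,208),(311,201),(198,187))):
    im=cv2.imread(f"pics/{n}0.png"); p=viewer.camera_params(n); T=p["pose"]
    blue=near(hsv(im,[95,70,20],[135,255,255]),cb,32)
    orange=near(hsv(im,[4,190,110],[14,255,255]),co,30)
    g=near(hsv(im,*GREEN),cm,60)
    for k,m in (("b",blue),("o",orange),("m",g)):
        c=cen(m); r[n,k]=ray(c,p,T); print(n,k,np.round(c,1),cv2.boundingRect(m),plane(r[n,k],1 if k=="m" else 40).round(1))
for k in "bom": print(k,*[np.round(v,1) for v in tri(r["scene",k],r["top",k])])
E
```

```text
scene b [187.  188.4] (170, 171, 35, 36) [ 544.6 -191.6   40. ]
scene o [346.1 232.5] (331, 224, 29, 20) [546.1 165.3  40. ]
scene m [253.1 228.6] (223, 209, 61, 40) [566.7 -25.2   1. ]
top b [409.8 207.6] (386, 198, 48, 20) [ 546.6 -191.1   40. ]
top o [194.5 184.1] (176, 175, 38, 19) [589.3 173.4  40. ]
top m [310.2 200.9] (275, 166, 71, 71) [563.2 -26.    1. ]
b [ 546.4 -190.5   41.6] 0.2
o [583.8 170.5  70.5] 6.9
m [563.5 -26.4  -1.9] 0.5
```

Blue wheel (546,-191,z 42), mat (564,-26, z≈-2): consistent with the text. Now a close look at the axle from two wrist positions.

```bash
python3 - <<'E'
from h import *
import pickle
q=quat(np.pi/2); env.reach([546,-191,235],q)
out=[]
p=viewer.camera_params("wrist")
for i,(dx,dy,z) in enumerate([(0,0,235),(-30,30,235)]):
    if i: env.move_l([546+dx,-191+dy,z])
    s=env.read_state(); im=viewer.camera("wrist"); out.append((wpose(s,p),im)); cv2.imwrite(f"pics/w{i}.png",im)
pickle.dump(out,open("w.pkl","wb")); print(s["time_s"],s["qpos"].round(2) if hasattr(s["qpos"],"round") else s["qpos"])
cv2.imwrite("pics/w01.png",np.hstack([cv2.resize(o[1][60:400,100:500],None,fx=1,fy=1) for o in out]))
E
```

```text
2.275 [-0.33  0.39  1.87 -0.    0.88 -0.32]
```

View pics/w01.png

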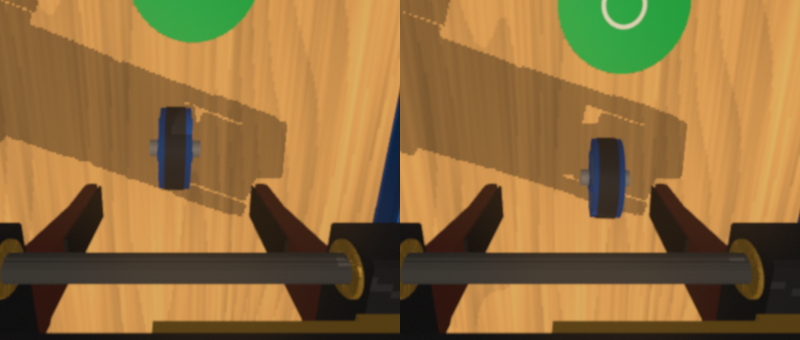

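The wheel sits at full-image (276,208) in the first view and (307,238) in the second, with grey axle stubs on both sides. The mat and ring are above it. Next I segment the stubs.

```bash
python3 - <<'E'
from h import *
import pickle
out=pickle.load(open("w.pkl","rb")); p=viewer.camera_params("wrist"); rs=[];vis=[]
for (T,im),c in zip(out,((276,208),(307,238))):
    blue=near(hsv(im,[100,120,20],[130,255,255]),c,50)
    grey=near(hsv(im,[0,0,60],[179,75,255]),c,32); 
    n,l,st,ce=cv2.connectedComponentsWithStats(grey)
    ax=sorted([(tuple(ce[i]),st[i].tolist()) for i in range(1,n) if st[i,4]>25],key=lambda v:v[0][0]); print(ax)
    rc=cv2.minAreaRect(hull(blue)); print("rect",rc, "hullcen",cen(blue))
    r=dict(c=ray(cen(blue),p,T),L=ray(ax[0][0],p,T),R=ray(ax[-1][0],p,T)); rs.append(r)
    print({k:plane(v,40).round(1) for k,v in r.items()})
    v=im.copy(); v[grey>0]=(0,0,255); x,y=c
    vis.append(cv2.resize(np.hstack([a[y-50:y+50,x-50:x+50] for a in (im,v)]),None,fx=4,fy=3,interpolation=0))
for k in "cLR": print(k,*[np.round(v,1) for v in tri(rs[0][k],rs[1][k])])
cv2.imwrite("pics/ax.png",np.vstack(vis))
E
```

```text
[((np.float64(254.93835616438355), np.float64(207.41780821917808)), [250, 181, 10, 54, 146]), ((np.float64(294.1513157894737), np.float64(208.55263157894737)), [290, 181, 10, 56, 152])]
rect ((274.5, 208.0), (76.0, 33.0), 90.0) hullcen (274.7844981121322, 207.54648429151527)
{'c': array([ 544.4, -189.9,   40. ]), 'L': array([ 525.2, -189.8,   40. ]), 'R': array([ 563.1, -191. ,   40. ])}
[((np.float64(287.831223628692), np.float64(238.64978902953587)), [281, 211, 12, 55, 237]), ((np.float64(326.40845070422534), np.float64(237.5211267605634)), [325, 225, 5, 24, 71])]
rect ((307.4117431640625, 238.29495239257812), (33.887577056884766, 73.0522689819336), 3.2704880237579346) hullcen (306.8287621535336, 238.47061384414454)
{'c': array([ 546.8, -191.6,   40. ]), 'L': array([ 527.9, -191.8,   40. ]), 'R': array([ 566.3, -190.6,   40. ])}
c [ 544.6 -185.1   57.8] 0.5
L [ 526.8 -184.3   60. ] 0.4
R [ 563.  -186.4   53.7] 2.4
```

View pics/ax.png

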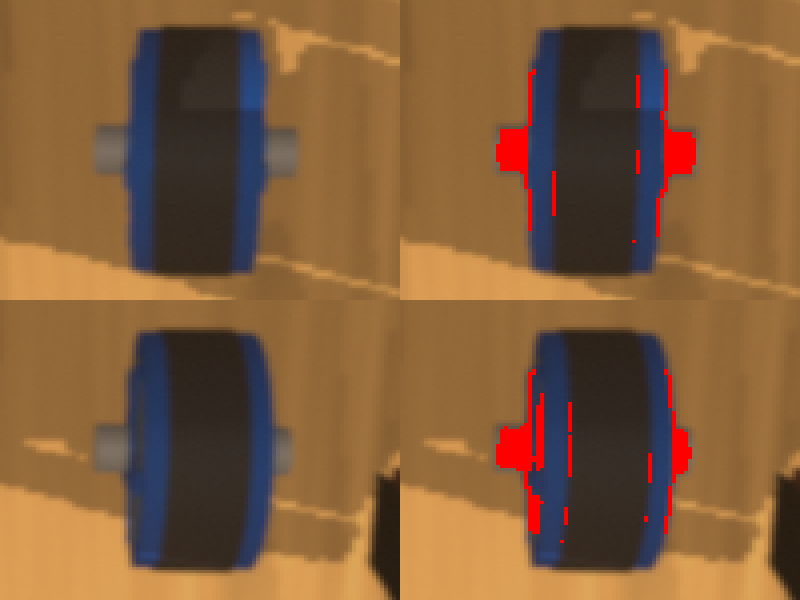

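The red mask catches the stubs (left and right of the wheel) plus thin edge noise. I open the mask and use the stubs' outer tips.

```bash
cat >> h.py <<'E'
def tips(im,c):
    g=cv2.morphologyEx(near(hsv(im,[0,0,60],[179,75,255]),c,32),cv2.MORPH_OPEN,np.ones((5,4),np.uint8))
    ys,xs=np.nonzero(g); o=[]
    for e,sgn in ((xs.min(),-1),(xs.max(),1)):
        m=np.abs(xs-e)<3; o.append((e+(0 if sgn<0 else 0)+sgn*.5, ys[m].mean()))
    return o
E
python3 - <<'E'
from h import *
import pickle
out=pickle.load(open("w.pkl","rb")); p=viewer.camera_params("wrist"); rs=[]
env.move_l([506,-151,235]); env.move_l([586,-231,215])   # wider baseline (diagonal)
env.move_l([546,-241,215]); s=env.read_state(); im=viewer.camera("wrist"); out.append((wpose(s,p),im)); cv2.imwrite("pics/w2.png",im)
c2=None
T=out[2][0]; P=np.linalg.inv(T)@np.array([546,-191,40,1]); c2=(p["cx"]-p["fx"]*P[0]/P[2],p["cy"]+p["fy"]*P[1]/P[2]); print("expect",np.round(c2))
for (T,im),c in zip(out,((276,208),(307,238),c2)):
    t=tips(im,c); print(np.round(t,1)); r=[ray(a,p,T) for a in t]; rs.append(r)
    a,b=[plane(x,42) for x in r]; print(((a+b)/2).round(1),"len",np.linalg.norm(a-b).round(1),"axle deg",np.degrees(np.arctan2(b[1]-a[1],b[0]-a[0])).round(1))
for i,j in((1,2),(0,2)):
  for k in (0,1): print(i,j,k,*[np.round(v,1) for v in tri(rs[i][k],rs[j][k])])
for (T,im) in out[1:]:   # mat ring / mat
    m=hsv(im,*GREEN); x,y,w,h=cv2.boundingRect(m); print("mat",(x,y,w,h),plane(ray(cen(m),p,T),1).round(1))
pickle.dump(out,open("w.pkl","wb"))
E
```

```text
expect [276. 159.]
[[250.5 207.7]
 [300.5 208.4]]
[ 545.1 -189.9   42. ] len 48.0 axle deg -1.0
[[281.5 237.4]
 [329.5 238. ]]
[ 545.2 -190.    42. ] len 47.5 axle deg -0.9
[[247.5 158. ]
 [303.5 158.8]]
[ 545.5 -190.    42. ] len 47.7 axle deg -1.0
1 2 0 [ 521.6 -189.6   42. ] 0.2
1 2 1 [ 569.2 -190.5   41.6] 0.3
0 2 0 [ 521.3 -189.7   41.1] 0.6
0 2 1 [ 569.3 -190.4   41.6] 0.3
mat (258, 0, 133, 133) [562.8 -25.1   1. ]
mat (232, 0, 128, 42) [562.8 -71.8   1. ]
```

The three views agree: axle centre (545.3,-190), z≈41–42 against 40 expected, axle length 47.7 mm against 48, and heading 89°. The mat is at (563.2,-25.8). I'll grasp and take a picture before rolling.

```bash
python3 - <<'E'
from h import *
q=quat(np.radians(89.0))
env.move_l([545.3,-190,200],rot=q,rate=120)
print(env.move_l([545.3,-190,102],rate=80,f_stop=8))
set_gripper(54); set_gripper(44)
s=env.read_state(); print(s["time_s"],s["width"],s["grip_force"],np.round(s["force"],1),np.round(s["tool_pos"],1))
im=np.hstack([viewer.camera("wrist")[100:400,80:480],viewer.camera("scene")[100:300,100:366].repeat(1,0)[:200].copy() if 0 else cv2.resize(viewer.camera("scene")[120:270,100:300],(400,300))])
cv2.imwrite("pics/g.png",im)
E
```

```text
False
6.9083 47.81855117313584 30.000091195106506 [-0.7  0.2  0.4] [ 545.2 -190.   102. ]
```

View pics/g.png

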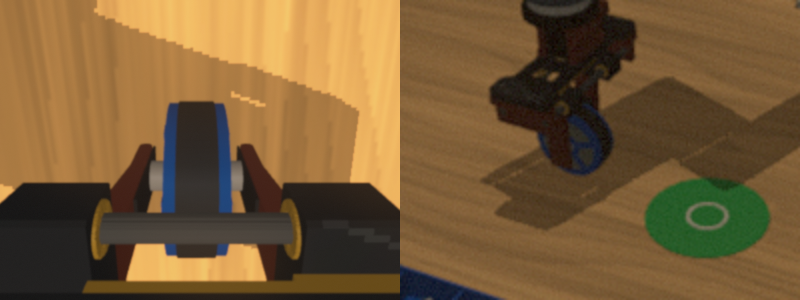

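The grip is good: the pads hold both axle ends, with a 47.8 mm opening and the wheel upright at about (197,178) in the left crop. I'll preload it lightly and roll along the arc.

```bash
python3 - <<'E'
from h import *
s=env.read_state(); P=np.array(s["tool_pos"]); M=np.array([563.2,-25.8])
print("press",env.move_l([P[0],P[1],P[2]-1.5],rate=5,f_stop=4)); s=env.read_state(); z=s["tool_pos"][2]; print(z,np.round(s["force"],1))
d=M-P[:2]; L=np.linalg.norm(d); h0=np.radians(89); a=np.arctan2(d[1],d[0])-h0
k=2*np.sin(a)/L; S=2*a/k
print("alpha",np.degrees(a),"S",S)
n=9
for i in range(1,n+1):
    t=S*i/n; th=h0+k*t
    xy=P[:2]+np.array([np.sin(th)-np.sin(h0),np.cos(h0)-np.cos(th)])/k
    env.move_l([*xy,z],rot=quat(th),rate=40)
    s=env.read_state(); print(np.round(s["tool_pos"],1),np.round(s["force"],1),round(s["width"],1),round(s["time_s"],1))
env.hold(.3)
p=viewer.camera_params("scene"); im=viewer.camera("scene"); cv2.imwrite("pics/e.png",np.hstack([viewer.camera("wrist")[100:400,80:480],cv2.resize(im[150:300,150:350],(400,300))]))
E
```

```text
press True
101.89217343963078 [-0.4 -0.4  5.3]
alpha -5.25501285010433 S 165.36560617785796
[ 545.8 -171.3  101.9] [-0.4  0.   3.9] 47.5 7.8
[ 546.7 -153.1  101.9] [ 0.5 -0.2  3.3] 47.9 8.4
[ 548.  -134.7  101.9] [ 0.1 -0.6  2.1] 47.5 9.0
[ 549.6 -116.4  101.9] [ 1.1 -0.9  1.9] 47.5 9.7
[551.5 -98.1 101.9] [2.4 0.1 2. ] 48.0 10.3
[553.9 -79.9 101.9] [1.7 0.1 2.3] 48.1 10.9
[556.6 -61.8 101.9] [ 1.6 -0.4  3.3] 47.6 11.5
[559.7 -43.6 101.9] [ 1.3 -0.3  1.9] 47.4 12.1
[563.2 -25.6 101.9] [ 0.9 -0.5  2.6] 47.7 12.7
```

View pics/e.png

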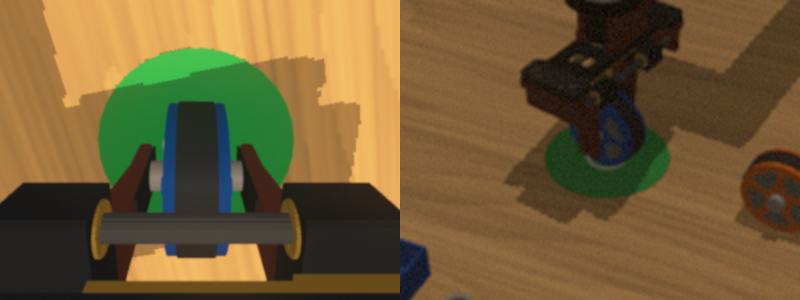

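The wheel stands upright on the mat centre. Contact force stayed at 2–5 N with almost no drag, so it rolled. Now I release, retreat and check.

```bash
python3 - <<'E'
from h import *
set_gripper(54); env.hold(.3); set_gripper(88); env.hold(.3)
P=env.read_state()["tool_pos"]; env.move_l([P[0],P[1],235],rate=60)
p=viewer.camera_params("wrist"); s=env.read_state(); im=viewer.camera("wrist"); T=wpose(s,p)
Q=np.linalg.inv(T)@np.array([563,-26,40,1]); c=(p["cx"]-p["fx"]*Q[0]/Q[2],p["cy"]+p["fy"]*Q[1]/Q[2])
a,b=[plane(ray(t,p,T),42) for t in tips(im,c)]; g=hsv(im,*GREEN)
print("wheel",((a+b)/2).round(1),"len",np.linalg.norm(a-b).round(1),"mat",plane(ray(cen(g),p,T),1).round(1),cv2.boundingRect(g),s["time_s"])
sc=viewer.camera("scene"); cv2.imwrite("pics/f.png",np.hstack([im[80:380,80:480],cv2.resize(sc[150:300,150:350],(400,300))]))
E
```

```text
wheel [563.6 -25.8  42. ] len 49.0 mat [563.1 -22.7   1. ] (218, 141, 117, 114) 17.1083
```

View pics/f.png

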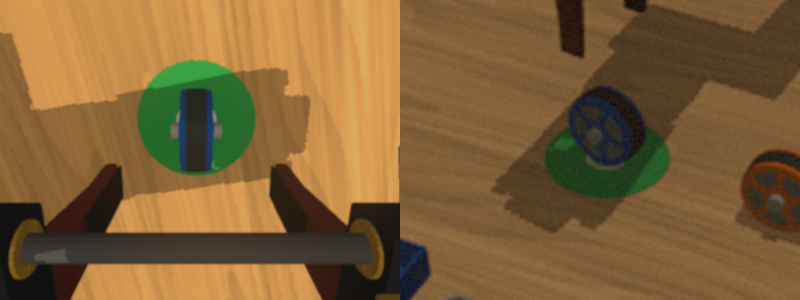

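The wheel stands free at (196,130) in the left crop, within about 3 mm of the mat's centre. The orange wheel is undisturbed.

```bash
python3 -c "
from h import *
print(workorder.sign_off())"
```

```text
the job is handed in; nothing more can be done
None
```

The blue wheel was rolled on its tread to within about 3 mm of the mat's centre (camera measurement) and left standing there released; the orange wheel was not touched, and the job was handed in at about 17 s, with no verdict returned.

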